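# Stir the cedar beads, then snap the stirrer onto its stud

## Robot

A 6-joint arm with a two-finger parallel gripper is mounted at the origin on the work surface. World frame = base frame: x ahead of the robot, y to its left, z up, the work surface at z = 0. Lengths are in mm, angles in rad, forces in N, time in s.
With the tool pointing down it reaches from about 250 to 775 mm from the base axis. Payload 4 kg.
Tool frame: the origin (TCP) lies midway between the tips of the shut fingers; the grasp point (between the pads) lies 19 mm behind it; z points along the fingers, y is the line along which they close (so a half turn about z gives the same grasp; the last joint's range is limited). The gripper opens to 85 mm and grips with 20 to 120 N. Pads are 22 mm wide; open, the fingers measure 114 mm over their backs; the gripper's body (76 mm by 85 mm) begins 54 mm behind the grasp point. The pads swing forward as they close: fully open they stand 13 mm farther back than shut.
Start: joints at [1.196, 0.087, 1.371, -0, 1.684, -0.103], TCP at [147.665, 529.823, 231.341] pointing down, gripper open.
Joint ranges: [-3.1, 3.1], [-0.76, 2.03], [0.27, 2.55], [-1.08, 4.22], [0.17, 2.65], [-2.57, 2.57]. Speed limits (rad/s): [2.79, 2.79, 3.14, 3.14, 3.14, 3.14].

## Interface

Orientations are given as a unit quaternion [x, y, z, w].
In Python, from plant import read_state, get_image, close_job gives the robot as it stands. The module is installed in compiled form; this text tells all that it offers.
- The arm moves only by the tool move_arm, never from a script. Its argument "deltas" is a list of rows, each a list of 2 entries, a list of its own where there are three numbers: the shift along the world's x, y, z in units of 0.2 m (1.0 is 0.2 m), then the turn, a rotation vector about the world's x, y, z in units of pi/2 rad (1.0 is pi/2 rad). A call has 1 to 10 rows; each row is the pose to reach, as a shift and turn from the pose commanded when the call began; what a row does not reach only later rows make up. A row lasts 1/12 s, in which the tool goes at most 41.7 mm and 7.16 degrees, less where a joint would pass 70% of its speed; a pose out of reach is approached as far as the arm can. A call with a number of a shift or a turn outside -1 to 1 is refused whole. A call with a gripper value outside its range is refused whole. "claw" is the closure, from -1 (fully open) to 1 (shut), set as the call begins (left out, the last holds). The fingers move at their own pace and stop on an object; the grip force is fixed at half the most. Time passes only in rows, so rows that repeat a pose let the fingers close. It gives the time, the measured TCP pose, the force, the opening and the grip force at its end, in the units of the state.
- read_state(): the state, without advancing time (a new reading comes with each control period).
- get_image(name): name is "scene" or "top" or "wrist"; returns a dict with "img" (384x512x3 uint8, red, green, blue), "K" (3x3 intrinsics, pixels), "R" (3x3) and "t" (3): a world point X has camera coordinates R X + t; the wrist camera has in their place "tool_from_camera" (4x4, takes a point from camera to tool coordinates, whose origin is the TCP and whose axes are the flange's). Camera axes: x right, y down, z forward; pixel columns grow to the right and rows downward; lengths in mm; the calibration is good to about 2 mm. A picture is of the moment at which its call begins: read the wrist's pose just before it. There is no depth.
- close_job(): hands the job in; it is judged then, once.
The state is a dict: "time": time; "qpos": joint angles; "joint_vel": joint speeds; "joint_torque": joint torques, N m; "ee_pos": TCP position; "eef_rot": TCP orientation; "contact_force": force on the tool from outside, world axes, zero at the start; "torque": the same for the moment, N m; "opening": finger opening in mm; "finger_force": force on a finger pad.
Only numpy, scipy, OpenCV 4.12 (cv2) and the standard library are available. Lean on these libraries where they do the work, as an engineer would, in place of code of your own. Each camera call takes 0.05 s, during which the arm holds its last target. There are 200 camera calls.

## Task

Take the stirrer out of its white stand and, using the stirrer and not the fingers, stir the cedar beads in the blue glass dish until every one has clearly been shifted from its place, keeping them all in the dish. Then put the stirrer's brass snap cap over the stud on the walnut valet box, press it straight down until it clicks, and keep pressing after the click so that the cap is fully home. Finish like that: still gripping the upright stirrer and pushing it firmly down, without letting go; leave the comb, tin and trays alone.

Things in the scene. Friction and masses are not known exactly. Their poses are not given: they have to be found in the camera images.
- stirrer: Stirrer, about 70 g, 102 mm long, upright along its z axis; origin = centre of its foot. A round brass snap cap 32 mm in diameter, 30 mm high, forms the foot, open below: an 18 mm hole through a lip 3 mm thick, then a 26 mm wide cavity up to 25 mm deep. Above it a shank 18 mm in diameter to 42 mm, then the handle. Starts upright in the stand, foot on the stand's inner floor.
- stand: White ceramic round stand, fixed, 60 mm outside diameter, 22 mm high, with a round well 36 mm in diameter whose floor is 6 mm above the dresser; origin = centre of its underside.
- dish: Round blue glass dish with straight sides, stuck to the dresser: outside diameter 148 mm, wall 4 mm, rim 38 mm high, flat inner floor 5 mm above the dresser; origin = centre of its underside. The stirrer's cap circling with its axis about 28 mm off the dish's centre sweeps all the beads outwards; circling farther out than 34 mm it can wedge a bead against the wall.
- valet_box: Closed walnut valet box, fixed, 90 x 120 mm and 47 mm high, with a round brass base plate and stud at the centre of its top; origin = centre of its underside.
- stud_base (a point): Home point: on the stud's axis, on top of its 42 mm round brass plate, 50 mm above the dresser; at home the cap's foot rests here. Pressing the cap down squeezes four sprung nubs in: resistance, rising to about 6 to 15 N, starts with the foot about 13 mm above home; about 5 mm above home they spring out over the lip (the click: resistance drops), then it slides freely to home.
- bead0: Chunky cedar bead, a short cylinder standing on end, terracotta, 20 mm in diameter and 18 mm high, 12 g, loose on the floor of the dish; origin = centre of its underside. The five beads start in a rough ring about 35 mm off the dish's centre, the middle being empty.
- bead1: The same, pale wood.
- bead2: The same, terracotta.
- bead3: The same, pale wood.
- bead4: The same, terracotta.
- comb: Bystander: black plastic comb, loose, lying flat, 150 mm long (its y), 32 mm wide, 5 mm thick; origin under its middle.
- tin: Bystander: round aluminium tin, loose, 71 mm in diameter, 30 mm high; origin under its centre.
- tray_a: Bystander: white ceramic cufflink tray, loose, 75 x 100 mm, 18 mm high; origin under its centre.
- tray_b: Bystander: blue ceramic cufflink tray, loose, 75 x 100 mm, 18 mm high; origin under its centre.
- grip (a point): Point to grip on the stirrer's axis, 78 mm above its foot: the wooden handle, square, 22 x 22 mm with faces along the stirrer's x and y, from 42 to 102 mm (its top) above the foot. Grip two opposite faces from above, firmly (60 N or more): pushed sideways at its foot it can tilt in the fingers.
- stud_tip (a point): Top of the upright brass stud, on its axis, 21 mm above stud_base. The stud is 12 mm in diameter, pointed over its top 5 mm. Its four steel nubs stand out to 23 mm across, widest 7 mm above stud_base and sloping in to nothing at 16 mm.
Things that resemble listed ones, but are neither listed nor needed, are in the scene too. Of the things like the dish, leave any that is pink; of the rest the smaller one is meant.

How it is judged:
By the outcome, as a careful person would: the job done as asked, in the order asked, and still so for the second after the job is handed in, while the arm keeps its last pose, push and grip.
It also fails if it takes over 64 s, if anything falls off the work surface, if the arm or the gripper's body presses on something with over 40 N, if the wrist force passes 120 N, or if a joint passes its speed limit or range.

## Working session

There is one attempt and no reset: what is moved stays moved. The work goes in short steps, Python scripts to look and compute and a tool call to move; the robot and the scene stay as the last step left them, time stands still between calls to the robot, and variables do not carry over. Pictures are saved under pics/ and viewed, at most 10 in all, crops included, and the job is handed in when it is done.

Besides the shell and the picture viewer there is one more tool, called after "Request:" by a JSON object that holds its "fn" and its "kwargs", one argument or row to a line. move_arm: Moves the arm, as the interface text tells. Its arguments: {"type":"object","properties":{"deltas":{"type":"array"},"claw":{"type":"number"}},"required":["deltas"]}

```bash
mkdir -p pics
cat > h.py <<'E'
import numpy as np, cv2
from plant import read_state, get_image, close_job
def ray(c,uv,z):
    d=np.linalg.inv(c["K"])@np.array([uv[0],uv[1],1.]); R=np.array(c["R"]);t=np.array(c["t"])
    o=-R.T@t; w=R.T@d
    return o+w*(z-o[2])/w[2]
def proj(c,X):
    p=np.array(c["K"])@(np.array(c["R"])@np.array(X,float)+np.array(c["t"])); return p[:2]/p[2]
E
python3 - <<'E'
from h import *
import pickle
ims={}
for n in("top","scene"):
    c=get_image(n); ims[n]=c
    cv2.imwrite(f"pics/{n}0.png",cv2.resize(c["img"][:,:,::-1],(800,600),interpolation=cv2.INTER_CUBIC))
    print(n,c["K"][0][0],-np.array(c["R"]).T@c["t"])
pickle.dump(ims,open("i0.pkl","wb"))
print(read_state())
E
```

```text
top 437.27950386537515 [ 276.33870472   -7.79127611 1443.5759278 ]
scene 409.68603282460606 [1434.08872536  143.4724563   634.53563325]
{'time': 0.1, 'qpos': array([ 1.19590917e+00,  8.79217471e-02,  1.37213864e+00,  4.50911782e-06,
        1.68361896e+00, -1.03095430e-01]), 'joint_vel': array([ 0.00027616, -0.00283977, -0.00299907,  0.00038067,  0.00129937,
       -0.00171882]), 'joint_torque': array([ 1.50147836e-03, -3.53013575e+01, -3.14217961e+01, -1.54075287e-04,
        7.94966327e-03, -2.99295061e-05]), 'ee_pos': array([147.48236081, 529.3779482 , 230.21595118]), 'eef_rot': array([ 1.35477644e-01,  9.90779854e-01, -1.01316039e-03, -2.49160383e-04]), 'contact_force': array([-0.05553443,  0.47548064, -0.08534462]), 'torque': array([-0.0930505 ,  0.01020121,  0.01289544]), 'finger_force': 0.0, 'opening': 85.31670358548243}
```

View pics/top0.png

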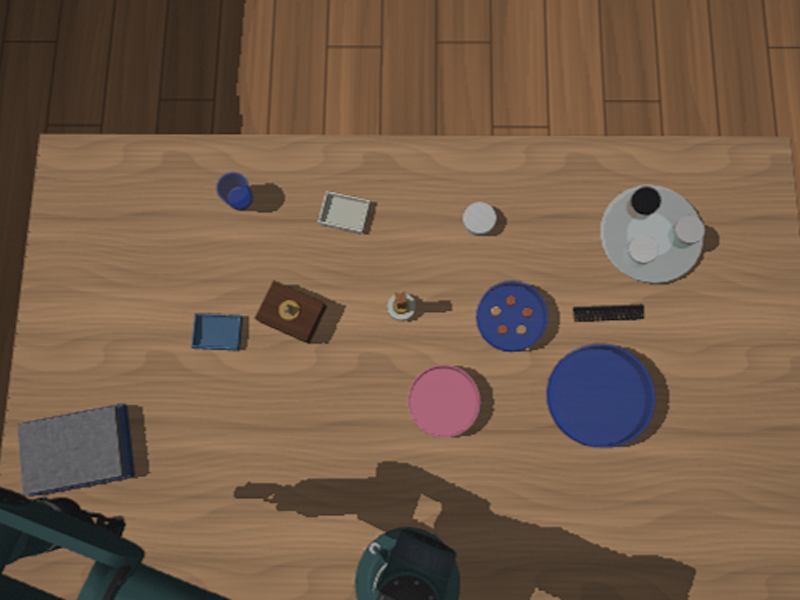

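View pics/scene0.png

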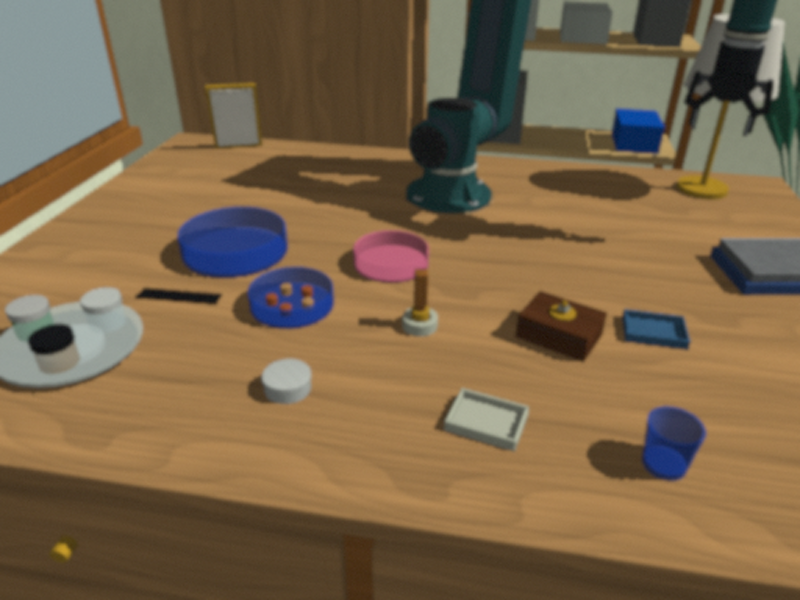

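The top view shows the stand at (402,306), the small blue dish at (512,316) with five beads, and the walnut box and stud at (290,310). The pink dish is at (445,401), and the large blue dish at (600,395) is not the one meant. Now I'll measure them.

```bash
cat >> h.py <<'E'
def blobs(c,lo,hi,box,mn=5):
    """HSV mask inside box (u0,v0,u1,v1) -> list of (area, hull contour)"""
    m=cv2.inRange(cv2.cvtColor(c["img"],cv2.COLOR_RGB2HSV),np.array(lo),np.array(hi))
    k=np.zeros_like(m);u0,v0,u1,v1=box;k[v0:v1,u0:u1]=255;m&=k
    cs,_=cv2.findContours(m,cv2.RETR_EXTERNAL,cv2.CHAIN_APPROX_NONE)
    return sorted([(cv2.contourArea(x),x) for x in cs if cv2.contourArea(x)>=mn],key=lambda a:-a[0])
E
python3 - <<'E'
from h import *
import pickle
ims=pickle.load(open("i0.pkl","rb")); c=ims["top"]
def rep(n,bl,z,k=6):
    for a,x in bl[:k]:
        (u,v),r=cv2.minEnclosingCircle(x); p=ray(c,(u,v),z); q=ray(c,(u+r,v),z)
        b=x[:,0]; print(n,a,np.round([u,v],1),p.round(1),"diam",2*np.linalg.norm(q-p).round(1),"bbox",b.min(0),b.max(0))
rep("dish",blobs(c,(105,120,40),(130,255,255),(300,175,356,230)),38,3)
rep("beads",blobs(c,(0,60,100),(25,255,255),(306,182,350,225),2),23)
rep("stand",blobs(c,(0,0,110),(180,70,255),(235,180,280,215)),22,3)
rep("plate",blobs(c,(18,110,90),(32,255,255),(160,175,215,225)),50,3)
rep("box",blobs(c,(0,80,10),(15,255,95),(155,170,225,230)),47,3)
for a,x in blobs(c,(0,80,10),(15,255,95),(155,170,225,230))[:1]: print(cv2.minAreaRect(x),[ray(c,p,47)[:2].round() for p in cv2.boxPoints(cv2.minAreaRect(x))])
big=lambda n,u0,v0,u1,v1:cv2.resize(ims[n]["img"][v0:v1,u0:u1,::-1],(400,300),interpolation=cv2.INTER_CUBIC)
cv2.imwrite("pics/crops.png",np.vstack([np.hstack([big("top",236,174,284,210),big("top",152,170,224,224)]),np.hstack([big("scene",240,164,300,209),big("scene",324,180,396,234)])]))
E
```

```text
dish 1433.5 [327.2 202. ] [ 531.8 -213.1   38. ] diam 145.4 bbox [305 182] [349 224]
beads 55.0 [313. 218.] [ 481.  -167.9   23. ] diam 60.2 bbox [306 212] [320 224]
beads 33.0 [310.5 187. ] [ 584.7 -161.1   23. ] diam 44.6 bbox [306 182] [315 192]
beads 18.5 [333.4 210.6] [ 505.9 -234.9   23. ] diam 17.8 bbox [331 208] [336 213]
beads 18.0 [316.6 198.7] [ 545.3 -180.5   23. ] diam 18.2 bbox [314 196] [319 201]
beads 17.0 [336.7 199.4] [ 543.4 -246.8   23. ] diam 18.2 bbox [334 197] [339 202]
beads 16.0 [326.5 192. ] [ 568.2 -213.7   23. ] diam 17.8 bbox [324 190] [329 194]
stand 73.5 [256.2 196. ] [553.1  18.8  22. ] diam 58.0 bbox [248 189] [264 204]
stand 8.5 [261.5 189.5] [575.2   1.4  22. ] diam 19.4 bbox [259 188] [264 192]
plate 61.5 [184.8 198. ] [539.2 250.5  50. ] diam 42.6 bbox [179 192] [191 204]
box 1382.5 [192. 200.] [533.3 227.2  47. ] diam 184.4 bbox [164 180] [220 219]
box 45.5 [156.5 213. ] [489.6 340.8  47. ] diam 65.8 bbox [155 203] [158 223]
((191.5093231201172, 200.02511596679688), (49.2031364440918, 31.51424789428711), 24.623565673828125) [array([519., 323.]), array([615., 284.]), array([547., 135.]), array([453., 175.])]
```

View pics/crops.png

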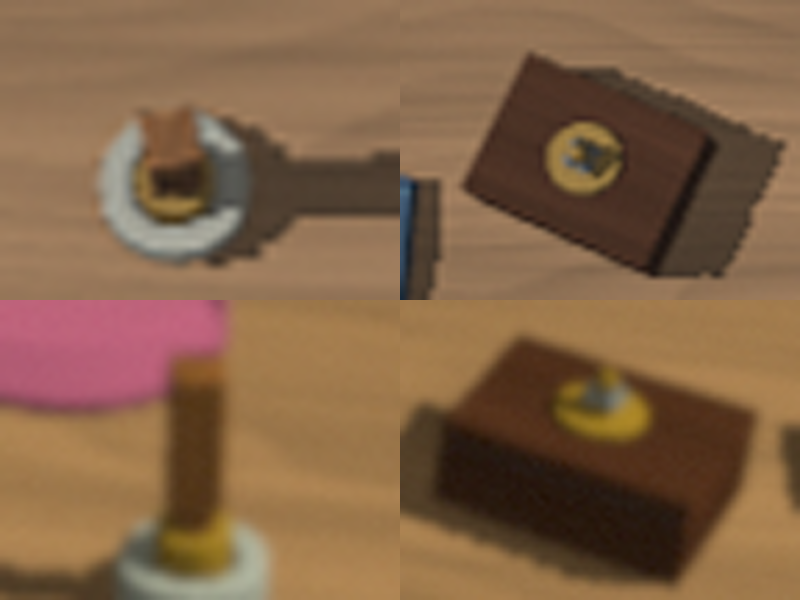

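The stand is at about (553,17), and its 58 mm diameter agrees with the stated 60. The dish is at (532,-213), 145 against 148. The stud plate is at (539,250), 42.6 against 42. I'm moving over the stirrer to refine its position with the wrist camera.

Request:
{"fn": "move_arm", "kwargs": {
  "deltas": [
    [[0.135,-0.17,0.03],[0,0,0]],
    [[0.27,-0.34,0.06],[0,0,0]],
    [[0.405,-0.51,0.09],[0,0,0]],
    [[0.54,-0.68,0.12],[0,0,0]],
    [[0.675,-0.85,0.15],[0,0,0]]
  ],
  "claw": -1
}}

```text
time: 0.52
ee_pos: [276.4, 366.5, 259.5]
eef_rot: [0.135, 0.991, -0.0, -0.0]
contact_force: [1.3, -0.3, -0.1]
opening: 85.2
finger_force: 0.0
```

Request:
{"fn": "move_arm", "kwargs": {
  "deltas": [
    [[0.135,-0.17,0],[0,0,0]],
    [[0.27,-0.34,0],[0,0,0]],
    [[0.405,-0.51,0],[0,0,0]],
    [[0.54,-0.68,0],[0,0,0]],
    [[0.675,-0.85,0],[0,0,0]]
  ]
}}

```text
time: 0.93
ee_pos: [406.1, 203.2, 259.6]
eef_rot: [0.135, 0.991, 0.0, -0.0]
contact_force: [1.1, 0.6, -0.0]
opening: 85.5
finger_force: 0.0
```

```bash
cat >> h.py <<'E'
from scipy.spatial.transform import Rotation as Ro
def wcam():
    s=read_state(); c=get_image("wrist"); T=np.array(c["tool_from_camera"]); W=np.eye(4)
    W[:3,:3]=Ro.from_quat(s["eef_rot"]).as_matrix(); W[:3,3]=s["ee_pos"]; M=np.linalg.inv(W@T)
    c["R"],c["t"]=M[:3,:3],M[:3,3]; return c,s
E
python3 - <<'E'
from h import *
import pickle
c,s=wcam(); pickle.dump((c,s),open("w1.pkl","wb")); print(s["time"],s["ee_pos"],s["eef_rot"],s["qpos"])
print(np.array(c["tool_from_camera"]).round(2),c["K"][0][0])
print("stud proj",proj(c,(539,250,50)))
cv2.imwrite("pics/w1.png",c["img"][:,:,::-1])
E
```

```text
0.9333 [406.14441855 203.16606254 259.5592218 ] [ 1.35470654e-01  9.90781350e-01  6.83392102e-05 -1.20535999e-04] [ 3.38705235e-01 -1.31885071e-01  1.53003355e+00  2.35240274e-04
  1.74359614e+00 -9.60273699e-01]
[[  -0.     -0.95   -0.31   78.78]
 [   1.     -0.     -0.     -1.39]
 [   0.     -0.31    0.95 -142.48]
 [   0.      0.      0.      1.  ]] 281.6918660792837
stud proj [311.54266612 243.69814403]
```

View pics/w1.png

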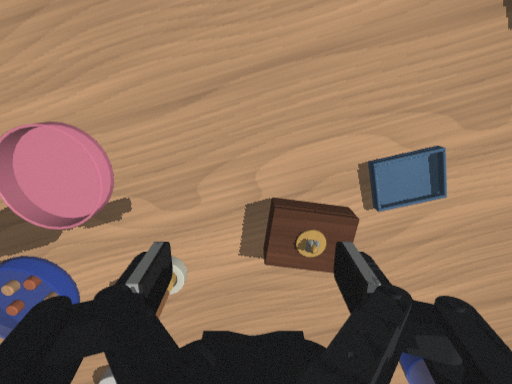

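The wrist view shows the stud plate at (311,243), where the model predicts (311.5,243.7), so the calibration agrees. Going on so that the stirrer comes into the middle of the view.

Request:
{"fn": "move_arm", "kwargs": {
  "deltas": [
    [[0.17,-0.18,0],[0,0,0]],
    [[0.35,-0.37,0],[0,0,0]],
    [[0.53,-0.55,0],[0,0,0]],
    [[0.7,-0.74,0],[0,0,0]],
    [[0.87,-0.92,0],[0,0,0]],
    [[0.87,-0.92,0],[0,0,0]]
  ]
}}

```text
time: 1.48
ee_pos: [578.1, 22.0, 259.2]
eef_rot: [0.136, 0.991, 0.0, -0.001]
contact_force: [1.4, 0.5, 0.1]
opening: 85.5
finger_force: 0.0
```

Run:
```python
from h import *
import pickle
c,s=wcam(); pickle.dump((c,s),open("w2.pkl","wb")); print(s["time"],s["ee_pos"],s["eef_rot"],s["qpos"])
print(proj(c,(553,17,22)),proj(c,(553,17,108)))
u,v=proj(c,(553,17,70)).astype(int); v0=max(0,min(384-150,v-75));u0=max(0,min(512-200,u-100)); print(u0,v0)
cv2.imwrite("pics/w2.png",cv2.resize(c["img"][v0:v0+150,u0:u0+200,::-1],(800,600),interpolation=cv2.INTER_CUBIC))
```

```text
1.4833 [578.14453117  21.95404025 259.18885274] [ 1.35599008e-01  9.90763655e-01  8.93535156e-05 -5.29776285e-04] [-6.01763778e-02  1.48496863e-01  1.24833379e+00  2.62483942e-04
  1.74580496e+00 -1.35889104e+00]
[245.24919386 141.97403086] [243.18185487 153.99747556]
144 72
```

View pics/w2.png

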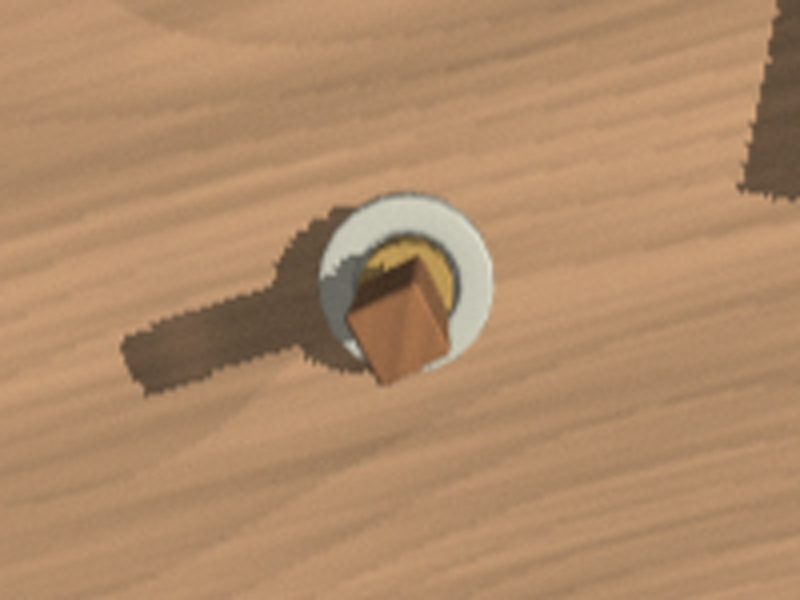

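The stand ring is centred near crop (406,281). The corners of the handle's lighter top face are near crop (347,317), (428,287), (450,350) and (386,384). Casting rays onto z=108 for the top and z=22 for the ring.

Run:
```python
from h import *
import pickle
c,s=pickle.load(open("w2.pkl","rb"))
f=lambda p,z: ray(c,(144+p[0]/4-.4,72+p[1]/4-.4),z)
C=np.array([f(p,108) for p in [(347,317),(428,287),(450,350),(386,384)]])[:,:2]
print(C.round(1),C.mean(0))
for i in range(4):
    d=C[(i+1)%4]-C[i]; print(np.linalg.norm(d).round(1),np.degrees(np.arctan2(d[1],d[0])).round(1)%90)
# ring mask: white, ellipse fit
for a,x in blobs(c,(20,0,120),(110,60,255),(215,110,280,180),20)[:2]:
    h=cv2.convexHull(x); (u,v),r=cv2.minEnclosingCircle(h); print("stand",a,u,v,ray(c,(u,v),22),2*np.linalg.norm(ray(c,(u+r,v),22)-ray(c,(u,v),22)))
# bead/dish check
T=Ro.from_quat(s["eef_rot"]).as_matrix(); print("tool y",T[:,1],np.degrees(np.arctan2(T[1,1],T[0,1])))
# top-face mask
m=blobs(c,(0,80,120),(14,255,255),(225,130,262,172),20)
for a,x in m[:2]:
    print("top",a,cv2.minAreaRect(x),ray(c,cv2.minAreaRect(x)[0],108))
```

```text
[[546.2   5. ]
 [544.3  27.6]
 [561.9  28.6]
 [566.2   9.7]] [554.66123845  17.72455397]
22.7 4.599999999999994
17.6 3.5
19.4 12.700000000000003
20.6 13.300000000000011
stand 526.5 245.4358673095703 141.94264221191406 [553.02728668  17.25324392  22.        ] 59.12634124622661
tool y [2.68693232e-01 9.63225802e-01 3.33821541e-05] 74.41347864044278
top 584.5 ((243.0, 154.5), (36.0, 33.0), 0.0) [553.46191053  16.6657959  108.        ]
```

Run:
```python
from h import *
import pickle
c,s=pickle.load(open("w2.pkl","rb"))
H=cv2.cvtColor(c["img"],cv2.COLOR_RGB2HSV)
u,v=243,158
print(H[v,u],H[142,246],H[168,215], H[150,253])
for smin in(150,165):
  for tol in(15,25):
    V=int(H[v,u,2])
    for a,x in blobs(c,(0,smin-20,V-tol),(14,255,V+tol),(225,130,262,172),20)[:1]:
        P=np.array([ray(c,p,108)[:2] for p in x[:,0].astype(float)],np.float32)
        print(smin,tol,a,cv2.minAreaRect(P))
```

```text
[ 13 137 147] [ 13 124  84] [ 14 102 178] [ 12 133 127]
150 15 332.0 ((554.3103637695312, 17.902082443237305), (19.967924118041992, 21.94929313659668), 10.796029090881348)
150 25 371.5 ((552.395263671875, 18.220962524414062), (23.45492172241211, 23.615732192993164), 11.397798538208008)
```

Handle yaw is about 10.8°, axis at about (553.6,17.4). The least strained grip turns the tool by −63.6°, which brings j6 near −0.25.

Request:
{"fn": "move_arm", "kwargs": {
  "deltas": [
    [[-0.06,-0.01,0],[0,0,-0.078]],
    [[-0.12,-0.02,0],[0,0,-0.157]],
    [[-0.12,-0.02,0],[0,0,-0.235]],
    [[-0.12,-0.02,0],[0,0,-0.313]],
    [[-0.12,-0.02,0],[0,0,-0.392]],
    [[-0.12,-0.02,0],[0,0,-0.47]],
    [[-0.12,-0.02,0],[0,0,-0.549]],
    [[-0.12,-0.02,0],[0,0,-0.628]],
    [[-0.12,-0.02,0],[0,0,-0.707]],
    [[-0.12,-0.02,0],[0,0,-0.707]]
  ]
}}

```text
time: 2.37
ee_pos: [552.9, 19.9, 259.2]
eef_rot: [0.638, 0.77, -0.0, -0.001]
contact_force: [-0.5, -0.2, 0.1]
opening: 85.1
finger_force: 0.0
```

Request:
{"fn": "move_arm", "kwargs": {
  "deltas": [
    [[0,0,0],[0,0,0]],
    [[0,0,0],[0,0,0]]
  ]
}}

```text
time: 2.53
ee_pos: [553.1, 19.7, 259.5]
eef_rot: [0.636, 0.771, -0.0, -0.0]
contact_force: [0.6, -0.4, 0.0]
opening: 85.6
finger_force: 0.0
```

Run:
```python
from h import *
c,s=wcam(); T=Ro.from_quat(s["eef_rot"]).as_matrix()
print(s["time"],s["ee_pos"],s["qpos"],"yaw",np.degrees(np.arctan2(T[1,1],T[0,1])),"z",T[:,2])
print(proj(c,(553.5,17.3,108)),proj(c,(553.5,17.3,22)))
V=147
for a,x in blobs(c,(0,100,V-25),(14,255,V+30),(200,100,340,384),100)[:3]:
    P=np.array([ray(c,p,108)[:2] for p in x[:,0].astype(float)],np.float32)
    print(a,cv2.minEnclosingCircle(x)[0],cv2.minAreaRect(P))
cv2.imwrite("pics/w3.png",c["img"][:,:,::-1])
```

```text
2.5333 [553.13677373  19.72569994 259.53736886] [-6.68165467e-02  9.17752156e-02  1.31035948e+00  4.02273345e-05
  1.73999852e+00 -2.58041244e-01] yaw 10.956758207873337 z [-5.36714664e-04  7.56564272e-05 -9.99999853e-01]
[253.32428644 175.74145462] [253.24960195 159.24773958]
15263.0 (315.0, 222.2174835205078) ((608.489013671875, -55.15657043457031), (119.32732391357422, 318.1009521484375), 16.27884292602539)
1918.5 (214.0, 175.0) ((502.3290710449219, 2.6013641357421875), (27.37477684020996, 172.7349395751953), 0.9072253704071045)
514.0 (256.5, 178.0) ((558.112060546875, 15.097772598266602), (26.26673698425293, 47.19601821899414), 10.410324096679688)
```

View pics/w3.png

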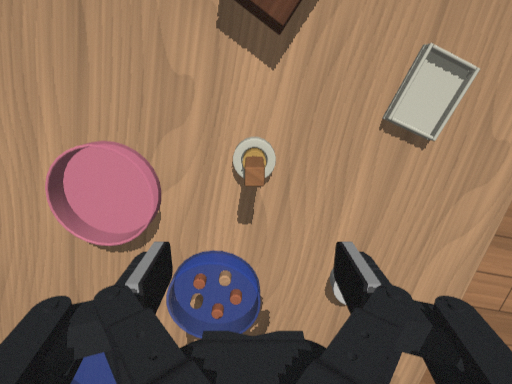

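The handle is square with the fingers and sits where predicted, at (253,175), and the ring is at (254,160). Descending to grip it.

Request:
{"fn": "move_arm", "kwargs": {
  "deltas": [
    [[0.002,-0.011,-0.12],[0,0,0]],
    [[0.002,-0.011,-0.25],[0,0,0]],
    [[0.002,-0.011,-0.38],[0,0,0]],
    [[0.002,-0.011,-0.51],[0,0,0]],
    [[0.002,-0.011,-0.64],[0,0,0]],
    [[0.002,-0.011,-0.77],[0,0,0]],
    [[0.002,-0.011,-0.88],[0,0,0]],
    [[0.002,-0.011,-0.97],[0,0,0]],
    [[0.002,-0.011,-0.97],[0,0,0]]
  ]
}}

```text
time: 3.33
ee_pos: [550.2, 17.5, 60.9]
eef_rot: [0.637, 0.771, -0.003, -0.004]
contact_force: [-1.2, -0.0, 0.4]
opening: 85.2
finger_force: 0.0
```

Request:
{"fn": "move_arm", "kwargs": {
  "deltas": [
    [[0,0,0],[0,0,0]],
    [[0,0,0],[0,0,0]],
    [[0,0,0],[0,0,0]],
    [[0,0,0],[0,0,0]],
    [[0,0,0],[0,0,0]],
    [[0,0,0],[0,0,0]],
    [[0,0,0],[0,0,0]],
    [[0,0,0],[0,0,0]]
  ],
  "claw": 1
}}

```text
time: 4.0
ee_pos: [554.6, 17.2, 67.3]
eef_rot: [0.637, 0.771, 0.001, 0.001]
contact_force: [-0.0, 0.2, 6.6]
opening: 21.4
finger_force: 59.2
```

```bash
cat > d.py <<'E'
from h import *
import sys
def dish(c,box,mn=200):
    bl=blobs(c,(105,120,40),(130,255,255),box,mn)
    h=cv2.convexHull(bl[0][1]); P=np.array([ray(c,p,38)[:2] for p in h[:,0].astype(float)],np.float32)
    return cv2.fitEllipse(P)
E
python3 - <<'E'
from h import *
from d import *
import pickle
print("dish top",dish(pickle.load(open("i0.pkl","rb"))["top"],(300,175,356,230)))
s=read_state(); T=Ro.from_quat(s["eef_rot"]).as_matrix()
print(s["time"],s["ee_pos"],s["opening"],s["finger_force"],s["contact_force"],T[:,1])
E
```

```text
dish top ((530.7914428710938, -214.07196044921875), (138.30218505859375, 148.4326629638672), 36.24351501464844)
4.0 [554.63699639  17.17780825  67.32008615] 21.37162206451215 59.234840869903564 [-0.01206261  0.24756284  6.60236549] [0.9822845  0.187378   0.00257923]
```

Request:
{"fn": "move_arm", "kwargs": {
  "deltas": [
    [[0,0,0.03],[0,0,0]],
    [[0,0,0.08],[0,0,0]],
    [[0,0,0.14],[0,0,0]],
    [[0,0,0.22],[0,0,0]],
    [[0,0,0.3],[0,0,0]],
    [[0,0,0.38],[0,0,0]],
    [[0,0,0.4],[0,0,0]],
    [[0,0,0.4],[0,0,0]]
  ]
}}

```text
time: 4.67
ee_pos: [554.5, 17.1, 148.3]
eef_rot: [0.637, 0.771, 0.001, 0.001]
contact_force: [0.2, 0.4, -1.0]
opening: 21.1
finger_force: 59.6
```

Run:
```python
from h import *
from d import *
c,s=wcam(); T=Ro.from_quat(s["eef_rot"]).as_matrix()
print(s["time"],s["ee_pos"],s["opening"],s["finger_force"],s["contact_force"],T[:,2])
p=proj(c,(530.8,-214,38));print("dish px",p, "foot px",proj(c,s["ee_pos"]-[0,0,61.3]))
cv2.imwrite("pics/w4.png",c["img"][:,:,::-1])
```

```text
4.6667 [554.48635082  17.09669887 148.25381117] 21.119430862736536 59.557435512542725 [ 0.20641798  0.44654165 -1.0335047 ] [ 3.39047428e-03 -4.59245167e-04 -9.99994147e-01]
dish px [196.87193627 364.7277086 ] foot px [253.29502027 203.27382146]
```

View pics/w4.png

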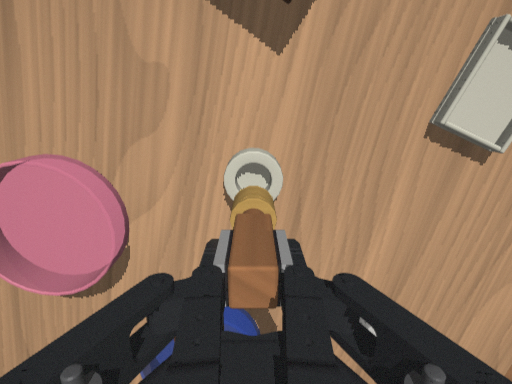

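The cap hangs upright at (254,205), where predicted. Travelling above the dish.

Request:
{"fn": "move_arm", "kwargs": {
  "deltas": [
    [[-0.015,-0.14,0],[0,0,0]],
    [[-0.03,-0.29,0],[0,0,0]],
    [[-0.045,-0.44,0],[0,0,0]],
    [[-0.06,-0.58,0],[0,0,0]],
    [[-0.075,-0.73,0],[0,0,0]],
    [[-0.085,-0.85,0],[0,0,0]],
    [[-0.1,-0.95,0],[0,0,0]],
    [[-0.1,-0.95,0],[0,0,0]]
  ]
}}

```text
time: 5.38
ee_pos: [532.0, -176.2, 143.9]
eef_rot: [0.639, 0.769, -0.002, -0.001]
contact_force: [0.8, -0.2, -1.4]
opening: 21.3
finger_force: 59.5
```

Request:
{"fn": "move_arm", "kwargs": {
  "deltas": [
    [[-0.01,-0.1,0],[0,0,0]],
    [[-0.015,-0.203,0],[0,0,0]],
    [[-0.015,-0.203,0],[0,0,0]],
    [[-0.015,-0.203,0],[0,0,0]]
  ]
}}

```text
time: 5.72
ee_pos: [530.0, -213.0, 144.4]
eef_rot: [0.638, 0.77, 0.0, -0.002]
contact_force: [-0.0, 0.6, -1.3]
opening: 21.3
finger_force: 59.5
```

Run:
```python
from h import *
from d import *
c,s=wcam(); T=Ro.from_quat(s["eef_rot"]).as_matrix()
print(s["time"],s["ee_pos"],s["qpos"].round(2),s["opening"],s["finger_force"],s["contact_force"],T[:,2])
im=c["img"][:,:,::-1].copy()
for r in(74,70):
  for a in np.linspace(0,2*np.pi,60):
    p=proj(c,(531.5+r*np.cos(a),-213.7+r*np.sin(a),38)); cv2.circle(im,tuple(int(round(x)) for x in p),1,(0,255,255),-1)
cv2.imwrite("pics/w5.png",im)
```

```text
5.7167 [ 530.00180884 -213.03465402  144.44443589] [-0.48  0.17  1.45  0.    1.52 -0.67] 21.33863943933517 59.53241229057312 [-0.03275588  0.61933464 -1.26490853] [-0.0023647   0.00211926 -0.99999496]
```

View pics/w5.png

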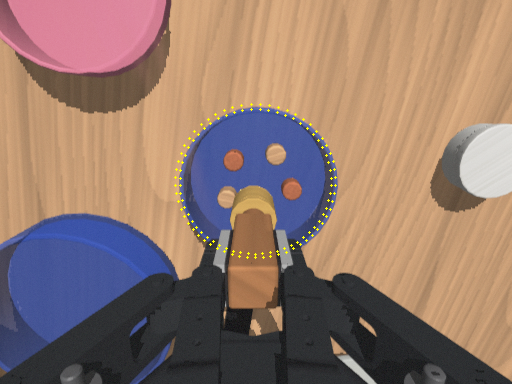

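The dotted circle lies on the dish rim, so centre (531.5,−213.7) is confirmed. Four beads are visible ahead of the cap. Lowering into the empty middle.

Request:
{"fn": "move_arm", "kwargs": {
  "deltas": [
    [[0.007,-0.003,-0.05],[0,0,0]],
    [[0.007,-0.003,-0.12],[0,0,0]],
    [[0.007,-0.003,-0.2],[0,0,0]],
    [[0.007,-0.003,-0.27],[0,0,0]],
    [[0.007,-0.003,-0.32],[0,0,0]],
    [[0.007,-0.003,-0.34],[0,0,0]],
    [[0.007,-0.003,-0.35],[0,0,0]],
    [[0.007,-0.003,-0.35],[0,0,0]],
    [[0.007,-0.003,-0.35],[0,0,0]]
  ]
}}

```text
time: 6.52
ee_pos: [532.7, -214.0, 76.7]
eef_rot: [0.637, 0.771, 0.0, 0.001]
contact_force: [-0.8, 0.6, -0.3]
opening: 21.1
finger_force: 59.5
```

```bash
python3 -c "
from h import *
s=read_state();print(s['ee_pos'],s['contact_force'],s['joint_vel'].round(3))"
```

```text
[ 532.6987765  -214.01711017   76.66309939] [-0.81551546  0.59363486 -0.28135431] [-0.002 -0.007 -0.008  0.    -0.     0.   ]
```

Request:
{"fn": "move_arm", "kwargs": {
  "deltas": [
    [[-0.005,0,-0.015],[0,0,0]],
    [[-0.005,0,-0.03],[0,0,0]],
    [[-0.005,0,-0.03],[0,0,0]]
  ]
}}

```text
time: 6.77
ee_pos: [530.9, -213.9, 69.6]
eef_rot: [0.637, 0.77, 0.0, -0.0]
contact_force: [0.1, 0.4, -0.8]
opening: 21.4
finger_force: 59.5
```

Request:
{"fn": "move_arm", "kwargs": {
  "deltas": [
    [[0.035,0,0],[0,0,0]],
    [[0.07,0,0],[0,0,0]],
    [[0.105,0,0],[0,0,0]],
    [[0.14,0,0],[0,0,0]],
    [[0.133,0.043,0],[0,0,0]],
    [[0.113,0.082,0],[0,0,0]],
    [[0.082,0.113,0],[0,0,0]],
    [[0.043,0.133,0],[0,0,0]],
    [[0,0.14,0],[0,0,0]],
    [[-0.043,0.133,0],[0,0,0]]
  ]
}}

```text
time: 7.6
ee_pos: [521.2, -186.5, 69.9]
eef_rot: [0.637, 0.771, -0.0, -0.0]
contact_force: [-0.2, -0.1, -1.1]
opening: 21.5
finger_force: 59.4
```

Request:
{"fn": "move_arm", "kwargs": {
  "deltas": [
    [[-0.039,-0.02,0],[0,0,0]],
    [[-0.07,-0.051,0],[0,0,0]],
    [[-0.09,-0.09,0],[0,0,0]],
    [[-0.097,-0.133,0],[0,0,0]],
    [[-0.09,-0.176,0],[0,0,0]],
    [[-0.07,-0.215,0],[0,0,0]],
    [[-0.039,-0.246,0],[0,0,0]],
    [[0,-0.266,0],[0,0,0]],
    [[0.043,-0.273,0],[0,0,0]],
    [[0.086,-0.266,0],[0,0,0]]
  ]
}}

```text
time: 8.43
ee_pos: [540.9, -241.1, 69.6]
eef_rot: [0.638, 0.77, 0.0, 0.0]
contact_force: [-0.1, -0.6, -0.0]
opening: 21.3
finger_force: 59.6
```

Request:
{"fn": "move_arm", "kwargs": {
  "deltas": [
    [[0.039,0.02,0],[0,0,0]],
    [[0.07,0.051,0],[0,0,0]],
    [[0.09,0.09,0],[0,0,0]],
    [[0.097,0.133,0],[0,0,0]],
    [[0.09,0.176,0],[0,0,0]],
    [[0.07,0.215,0],[0,0,0]],
    [[0.039,0.246,0],[0,0,0]],
    [[0,0.266,0],[0,0,0]],
    [[-0.043,0.273,0],[0,0,0]],
    [[-0.086,0.266,0],[0,0,0]]
  ]
}}

```text
time: 9.27
ee_pos: [521.2, -186.8, 69.9]
eef_rot: [0.637, 0.771, -0.0, -0.0]
contact_force: [-0.0, -0.4, -0.8]
opening: 21.1
finger_force: 59.6
```

Request:
{"fn": "move_arm", "kwargs": {
  "deltas": [
    [[-0.039,-0.02,0],[0,0,0]],
    [[-0.07,-0.051,0],[0,0,0]],
    [[-0.09,-0.09,0],[0,0,0]],
    [[-0.097,-0.133,0],[0,0,0]],
    [[-0.09,-0.176,0],[0,0,0]],
    [[-0.07,-0.215,0],[0,0,0]],
    [[-0.039,-0.246,0],[0,0,0]],
    [[0,-0.266,0],[0,0,0]],
    [[0.043,-0.273,0],[0,0,0]],
    [[0.086,-0.266,0],[0,0,0]]
  ]
}}

```text
time: 10.1
ee_pos: [541.0, -241.1, 69.7]
eef_rot: [0.638, 0.77, 0.0, 0.0]
contact_force: [-0.2, 0.0, -0.7]
opening: 21.2
finger_force: 59.6
```

Back to the centre, straight up, then aside to inspect.

Request:
{"fn": "move_arm", "kwargs": {
  "deltas": [
    [[-0.02,0.065,0],[0,0,0]],
    [[-0.043,0.133,0],[0,0,0]],
    [[-0.043,0.133,0.05],[0,0,0]],
    [[-0.043,0.133,0.13],[0,0,0]],
    [[-0.043,0.133,0.24],[0,0,0]],
    [[-0.043,0.133,0.36],[0,0,0]],
    [[-0.043,0.133,0.44],[0,0,0]],
    [[-0.043,0.133,0.45],[0,0,0]]
  ]
}}

```text
time: 10.77
ee_pos: [532.9, -214.2, 165.5]
eef_rot: [0.637, 0.771, 0.001, 0.005]
contact_force: [-0.0, -1.6, -0.0]
opening: 20.9
finger_force: 59.5
```

Request:
{"fn": "move_arm", "kwargs": {
  "deltas": [
    [[0,0.15,0],[0,0,0]],
    [[0,0.32,0],[0,0,0]],
    [[0,0.5,0],[0,0,0]],
    [[0,0.68,0],[0,0,0]],
    [[0,0.84,0],[0,0,0]],
    [[0,0.95,0],[0,0,0]],
    [[0,1,0],[0,0,0]],
    [[0,1,0],[0,0,0]]
  ]
}}

```text
time: 11.43
ee_pos: [530.4, -11.8, 159.4]
eef_rot: [0.636, 0.772, -0.0, -0.0]
contact_force: [-0.9, -0.1, -0.9]
opening: 21.5
finger_force: 59.5
```

Run:
```python
from h import *
import pickle
c=get_image("top"); o=pickle.load(open("i0.pkl","rb"))["top"]
f=lambda x:cv2.resize(x["img"][172:232,296:356,::-1],(400,400),interpolation=cv2.INTER_CUBIC)
cv2.imwrite("pics/t6.png",np.hstack([f(o),f(c)]))
s=read_state();print(s['ee_pos'],s['contact_force'],s['finger_force'])
```

```text
[530.64577472 -13.50457046 159.46615649] [ 1.05050673 -0.02187187 -1.4780802 ] 59.45068895816803
```

View pics/t6.png

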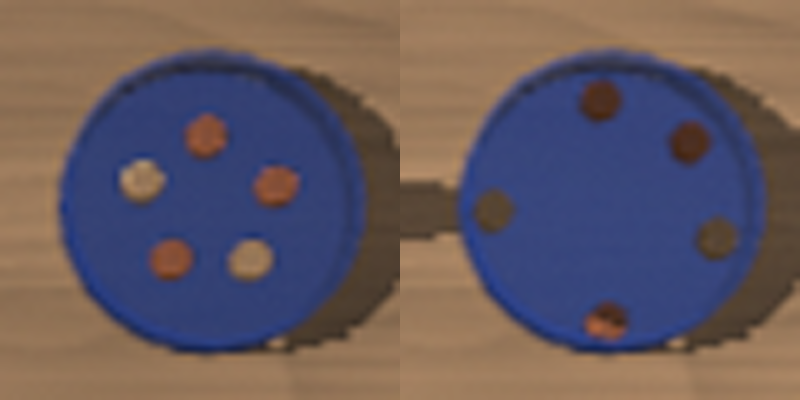

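All five beads now sit near the wall, about 19 mm or more from where they were, and all are in the dish. Next I'll refine the stud position from the first wrist picture and move toward it.

Run:
```python
from h import *
import pickle
c,s=pickle.load(open("w1.pkl","rb")); t=pickle.load(open("i0.pkl","rb"))["top"]
for n,cc,b in(("wrist",c,(285,220,340,268)),("top",t,(160,175,215,225))):
    x=cv2.convexHull(np.vstack([y for a,y in blobs(cc,(18,110,80),(34,255,255),b,5)]))
    P=np.array([ray(cc,p,50)[:2] for p in x[:,0].astype(float)],np.float32); print(n,cv2.minEnclosingCircle(P),cv2.fitEllipse(P))
```

```text
wrist ((537.8782958984375, 248.97698974609375), 21.49964714050293) ((537.9404296875, 248.88186645507812), (41.85446548461914, 42.72524642944336), 102.98121643066406)
top ((539.4467163085938, 250.41763305664062), 21.569093704223633) ((539.2984619140625, 250.27796936035156), (41.43169021606445, 43.015865325927734), 158.2642059326172)
```

Request:
{"fn": "move_arm", "kwargs": {
  "deltas": [
    [[0,0.1,0],[0,0,0]],
    [[0,0.25,0],[0,0,0]],
    [[0,0.4,0],[0,0,0]],
    [[0,0.55,0],[0,0,0]],
    [[0,0.68,0],[0,0,0]],
    [[0,0.75,0],[0,0,0]],
    [[0,0.75,0],[0,0,0]],
    [[0,0.75,0],[0,0,0]]
  ]
}}

```text
time: 12.15
ee_pos: [531.4, 134.8, 159.5]
eef_rot: [0.638, 0.77, -0.001, 0.0]
contact_force: [-0.5, -0.8, -0.8]
opening: 21.6
finger_force: 59.5
```

Run:
```python
from h import *
import pickle
s=read_state();c,s=wcam(); pickle.dump((c,s),open("w7.pkl","wb"))
T=Ro.from_quat(s["eef_rot"]).as_matrix(); print(s["time"],s["ee_pos"],T[:,2],s["qpos"].round(2),proj(c,(539.5,250,50)),"foot",proj(c,s["ee_pos"]-[0,0,61.3]))
x=blobs(c,(18,110,80),(34,255,255),(150,20,400,190),5)
for a,y in x[:4]:
    P=np.array([ray(c,p,50)[:2] for p in y[:,0].astype(float)],np.float32); print(a,cv2.minEnclosingCircle(P),cv2.fitEllipse(P) if len(P)>4 else"")
cv2.imwrite("pics/w7.png",c["img"][:,:,::-1])
```

```text
12.15 [531.42453113 134.8128069  159.51648598] [-2.63809639e-04 -1.49343122e-03 -9.99998850e-01] [ 0.15  0.11  1.49 -0.    1.54 -0.04] [289.70196615  53.58533908] foot [253.59388312 203.25094174]
2236.0 ((538.7322387695312, 249.22947692871094), 21.199783325195312) ((538.5531005859375, 249.26463317871094), (41.12110900878906, 41.67332077026367), 177.6389923095703)
47.0 ((530.81494140625, 130.52883911132812), 11.283597946166992) ((530.98779296875, 131.89456176757812), (3.2428762912750244, 24.811176300048828), 101.27608489990234)
```

View pics/w7.png

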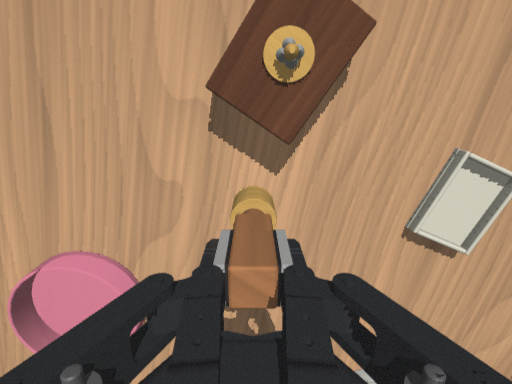

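The plate is centred at (290,54) in this view, which gives (538.6,249.3), and its size agrees. The cap's upper edge is near (253,188). I'll check the cap's true position relative to the TCP.

Run:
```python
from h import *
import pickle
c,s=pickle.load(open("w7.pkl","rb"))
m=blobs(c,(12,90,60),(34,255,255),(222,175,286,235),30)
b=np.vstack([x for a,x in m])[:,0]; print("seen u",b[:,0].min(),b[:,0].max(),"v min",b[:,1].min())
a=np.linspace(0,2*np.pi,90)
for h in(58,61.3,64):
    q=np.array([proj(c,s["ee_pos"]+[16*np.cos(t),16*np.sin(t),-h]) for t in a]); q2=np.array([proj(c,s["ee_pos"]+[16*np.cos(t),16*np.sin(t),-h+30]) for t in a])
    print(h,"bot",q.min(0).round(1),q.max(0).round(1),"top",q2.min(0).round(1),q2.max(0).round(1))
# sharp column profile
print(c["img"][180:200,254].tolist())
print(c["img"][212,226:236].tolist(),c["img"][212,270:282].tolist())
```

```text
seen u 222 285 v min 175
58 bot [232.6 184.7] [274.6 224. ] top [229.5 198.5] [277.9 242.9]
61.3 bot [232.9 183.4] [274.3 222.2] top [229.9 196.8] [277.5 240.5]
64 bot [233.1 182.4] [274.1 220.8] top [230.2 195.4] [277.2 238.6]
[[206, 161, 120], [206, 161, 119], [205, 161, 121], [202, 159, 120], [201, 158, 118], [192, 151, 105], [181, 144, 87], [173, 139, 82], [167, 137, 79], [170, 138, 81], [170, 137, 79], [172, 138, 79], [169, 136, 78], [165, 134, 77], [166, 133, 76], [170, 138, 78], [170, 138, 76], [172, 139, 80], [186, 150, 87], [204, 167, 96]]
[[198, 156, 116], [191, 151, 115], [188, 149, 112], [184, 145, 110], [192, 150, 112], [161, 129, 83], [186, 151, 86], [190, 153, 86], [191, 154, 87], [190, 153, 87]] [[192, 155, 88], [192, 153, 89], [191, 153, 85], [191, 156, 90], [190, 152, 87], [149, 119, 80], [187, 146, 113], [194, 153, 114], [199, 156, 116], [204, 160, 120], [202, 158, 119], [203, 159, 119]]
```

Relative to the TCP the cap sits about 1.3 mm toward −y and under 0.5 mm in x. The TCP target over the stud is therefore about (538.9,250.6).

Request:
{"fn": "move_arm", "kwargs": {
  "deltas": [
    [[0.007,0.1,0],[0,0,0]],
    [[0.014,0.22,0],[0,0,0]],
    [[0.021,0.34,0],[0,0,0]],
    [[0.028,0.46,0],[0,0,0]],
    [[0.034,0.54,0],[0,0,0]],
    [[0.037,0.575,0],[0,0,0]],
    [[0.037,0.58,0],[0,0,0]],
    [[0.037,0.58,0],[0,0,0]],
    [[0.037,0.58,0],[0,0,0]],
    [[0.037,0.58,0],[0,0,0]]
  ]
}}

```text
time: 13.03
ee_pos: [538.8, 250.6, 159.9]
eef_rot: [0.638, 0.77, -0.0, 0.0]
contact_force: [-0.4, 0.2, 0.2]
opening: 21.1
finger_force: 59.5
```

```bash
cat > chk.py <<'E'
from h import *
c,s=wcam(); T=Ro.from_quat(s["eef_rot"]).as_matrix()
print(s["time"],s["ee_pos"],T[:,2].round(4),s["contact_force"].round(1),s["torque"].round(2),s["qpos"].round(2),s["joint_vel"].round(3))
E
python3 chk.py
```

```text
13.0333 [538.78852766 250.59405319 159.92372925] [ 1.e-04 -5.e-04 -1.e+00] [-0.4  0.2  0.2] [-0.01  0.08  0.02] [ 0.34  0.21  1.37 -0.    1.56  0.15] [ 0.004  0.001 -0.002  0.003 -0.002  0.004]
```

Request:
{"fn": "move_arm", "kwargs": {
  "deltas": [
    [[0,0,-0.03],[0,0,0]],
    [[0,0,-0.06],[0,0,0]],
    [[0,0,-0.09],[0,0,0]],
    [[0,0,-0.11],[0,0,0]],
    [[0,0,-0.125],[0,0,0]],
    [[0,0,-0.14],[0,0,0]],
    [[0,0,-0.155],[0,0,0]],
    [[0,0,-0.16],[0,0,0]],
    [[0,0,-0.16],[0,0,0]],
    [[0,0,-0.16],[0,0,0]]
  ]
}}

```text
time: 13.92
ee_pos: [538.6, 252.1, 128.0]
eef_rot: [0.637, 0.771, 0.0, 0.0]
contact_force: [0.2, 0.4, -0.6]
opening: 21.0
finger_force: 59.5
```

```bash
python3 chk.py
```

```text
13.9167 [538.59172546 252.13216731 127.97868808] [ 3.e-04  1.e-04 -1.e+00] [ 0.2  0.4 -0.6] [-0.06 -0.04 -0.03] [0.34 0.23 1.42 0.   1.5  0.15] [-0.001 -0.004 -0.006  0.     0.002  0.001]
```

Over the stud with no side force. Pressing slowly down in small steps, with a small y correction.

Request:
{"fn": "move_arm", "kwargs": {
  "deltas": [
    [[0,-0.005,0],[0,0,0]],
    [[0,-0.005,-0.01],[0,0,0]],
    [[0,-0.005,-0.02],[0,0,0]],
    [[0,-0.005,-0.02],[0,0,0]]
  ]
}}

```text
time: 14.3
ee_pos: [538.3, 250.9, 123.3]
eef_rot: [0.637, 0.77, -0.0, -0.0]
contact_force: [-0.3, 0.1, -0.4]
opening: 21.4
finger_force: 59.5
```

Request:
{"fn": "move_arm", "kwargs": {
  "deltas": [
    [[0,0,-0.008],[0,0,0]],
    [[0,0,-0.015],[0,0,0]],
    [[0,0,-0.02],[0,0,0]],
    [[0,0,-0.02],[0,0,0]]
  ]
}}

```text
time: 14.63
ee_pos: [539.0, 250.9, 120.7]
eef_rot: [0.637, 0.77, 0.0, 0.001]
contact_force: [0.2, -1.6, 3.0]
opening: 21.7
finger_force: 60.3
```

Request:
{"fn": "move_arm", "kwargs": {
  "deltas": [
    [[0,0,-0.007],[0,0,0]],
    [[0,0,-0.014],[0,0,0]],
    [[0,0,-0.02],[0,0,0]],
    [[0,0,-0.02],[0,0,0]]
  ]
}}

```text
time: 14.97
ee_pos: [539.2, 251.2, 117.3]
eef_rot: [0.637, 0.77, 0.001, 0.001]
contact_force: [-0.8, -0.4, 1.9]
opening: 21.6
finger_force: 59.9
```

Request:
{"fn": "move_arm", "kwargs": {
  "deltas": [
    [[0,0,-0.007],[0,0,0]],
    [[0,0,-0.014],[0,0,0]],
    [[0,0,-0.02],[0,0,0]],
    [[0,0,-0.02],[0,0,0]]
  ]
}}

```text
time: 15.3
ee_pos: [538.1, 251.2, 111.3]
eef_rot: [0.637, 0.771, -0.0, -0.001]
contact_force: [-0.9, -0.8, 1.6]
opening: 21.2
finger_force: 60.2
```

Request:
{"fn": "move_arm", "kwargs": {
  "deltas": [
    [[0,0,-0.005],[0,0,0]],
    [[0,0,-0.01],[0,0,0]],
    [[0,0,-0.015],[0,0,0]],
    [[0,0,-0.015],[0,0,0]]
  ]
}}

```text
time: 15.63
ee_pos: [538.2, 251.2, 111.3]
eef_rot: [0.637, 0.771, 0.0, -0.0]
contact_force: [-4.0, -1.7, 11.4]
opening: 21.3
finger_force: 61.7
```

```bash
python3 chk.py
```

```text
15.6333 [538.17668527 251.22984102 111.26649824] [ 1.e-04  5.e-04 -1.e+00] [-4.  -1.7 11.4] [-0.41  1.07 -0.01] [0.34 0.24 1.44 0.   1.46 0.15] [ 0.001  0.001 -0.001  0.    -0.003  0.001]
```

Request:
{"fn": "move_arm", "kwargs": {
  "deltas": [
    [[0,0,-0.006],[0,0,0]],
    [[0,0,-0.012],[0,0,0]],
    [[0,0,-0.018],[0,0,0]],
    [[0,0,-0.018],[0,0,0]],
    [[0,0,-0.018],[0,0,0]]
  ]
}}

```text
time: 16.1
ee_pos: [538.3, 251.3, 111.2]
eef_rot: [0.637, 0.771, 0.001, 0.0]
contact_force: [-8.5, -4.1, 23.2]
opening: 21.2
finger_force: 63.3
```

```bash
python3 chk.py
python3 - <<'E'
from h import *
import pickle
c=get_image("scene"); o=pickle.load(open("i0.pkl","rb"))["scene"]
# brass cap in scene view: expected silhouette top/bottom if home vs 5 mm high
for z in(50,58,80,88,92,152): print(z,proj(c,(538.7,249.5,z)).round(1))
u,v=proj(c,(538.7,249.5,65)).astype(int)
H=cv2.cvtColor(c["img"],cv2.COLOR_RGB2HSV)
for r in range(v-28,v+16): print(r,H[r,u].tolist(),end=" ")
E
```

```text
16.1 [538.25784731 251.29147749 111.24125381] [ 1.7e-03  9.0e-04 -1.0e+00] [-8.5 -4.1 23.2] [-0.79  2.19 -0.06] [0.34 0.23 1.44 0.   1.46 0.15] [ 0.    -0.001  0.001  0.     0.001  0.001]
50 [360.  198.9]
58 [360.5 196.3]
80 [361.7 189. ]
88 [362.1 186.4]
92 [362.4 185. ]
152 [365.9 164. ]
166 [16, 114, 83] 167 [15, 131, 78] 168 [16, 129, 75] 169 [16, 126, 69] 170 [15, 130, 63] 171 [14, 130, 61] 172 [13, 121, 59] 173 [14, 123, 60] 174 [15, 134, 63] 175 [14, 124, 66] 176 [14, 122, 71] 177 [14, 115, 69] 178 [15, 105, 68] 179 [13, 99, 67] 180 [15, 98, 68] 181 [15, 116, 68] 182 [13, 156, 67] 183 [16, 169, 71] 184 [16, 181, 76] 185 [15, 164, 84] 186 [16, 176, 81] 187 [16, 176, 74] 188 [16, 175, 73] 189 [17, 179, 77] 190 [20, 195, 97] 191 [21, 196, 122] 192 [22, 206, 124] 193 [22, 192, 109] 194 [22, 190, 98] 195 [21, 185, 95] 196 [22, 202, 92] 197 [21, 189, 93] 198 [21, 193, 94] 199 [21, 197, 96] 200 [22, 197, 101] 201 [22, 197, 119] 202 [22, 194, 137] 203 [22, 192, 141] 204 [21, 195, 123] 205 [18, 185, 98] 206 [13, 170, 90] 207 [12, 174, 88] 208 [11, 168, 88] 209 [12, 177, 85]
```

The foot is at z≈50, which is home, unmoved from 11 N to 23 N of push. The cap's silhouette in the scene view also agrees with home. I'll check that it holds steady, then hand in.

Request:
{"fn": "move_arm", "kwargs": {
  "deltas": [
    [[0,0,-0.004],[0,0,0]],
    [[0,0,-0.004],[0,0,0]],
    [[0,0,-0.004],[0,0,0]],
    [[0,0,-0.004],[0,0,0]],
    [[0,0,-0.004],[0,0,0]],
    [[0,0,-0.004],[0,0,0]],
    [[0,0,-0.004],[0,0,0]],
    [[0,0,-0.004],[0,0,0]]
  ]
}}

```text
time: 16.87
ee_pos: [538.3, 251.3, 111.2]
eef_rot: [0.637, 0.771, 0.001, 0.0]
contact_force: [-10.9, -4.3, 26.1]
opening: 21.5
finger_force: 63.6
```

```bash
python3 -c "
from h import *
s=read_state();print(s['ee_pos'],s['contact_force'],s['opening'])
if s['contact_force'][2]>15 and abs(s['ee_pos'][2]-111.2)<1: print(close_job())"
```

```text
[538.25249446 251.2836621  111.1870579 ] [-10.86222966  -4.27522909  26.06092595] 21.5356685000399
the job is handed in; nothing more can be done
None
```

I handed the job in at about 17 s: all five beads were stirred outward and stayed in the dish, and the cap is fully home on the stud by arm height and camera check (I saw no click force peak), with the upright stirrer still gripped and pushed down at about 26 N.

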